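# Slide the top base plate off the stack and seat it against the stop bar

### The arm

A 6-joint arm with a two-finger parallel gripper is mounted at the origin on the work surface. World frame = base frame: x ahead of the robot, y to its left, z up, the work surface at z = 0. Lengths are in mm, angles in rad, forces in N, time in s.
With the tool pointing down it reaches from about 275 to 1000 mm from the base axis. Payload 8.4 kg.
Tool frame: the origin (TCP) lies midway between the tips of the shut fingers; the grasp point (between the pads) lies 19 mm behind it (r.grip_point_offset is the distance from the TCP to the grasp point, in mm); z points along the fingers, x is the direction in which the jaws open and shut, and the axes are right-handed (so a half turn about z gives the same grasp; the last joint's range is limited). The gripper opens to 85 mm and grips with 20 to 120 N. Pads are 22 mm wide; open, the fingers measure 114 mm over their backs; the gripper's body (76 mm by 85 mm) begins 54 mm behind the grasp point. The pads swing forward as they close: fully open they stand 13 mm farther back than shut.
Start: joints at [-1.186, 0.353, 1.633, -0, 1.155, -0.002], TCP at [235.765, -578.829, 231.281] pointing down, gripper open.
Joint ranges: [-2.63, 2.63], [-0.92, 2.1], [0.06, 2.66], [-1.3, 4.44], [0, 2.69], [-3.02, 3.02]. Speed limits (rad/s): [2.22, 2.22, 2.79, 3.14, 3.14, 3.14].

### API

Orientations are given as [roll, pitch, yaw] about the fixed x, y, z axes, in that order (R = Rz(yaw) Ry(pitch) Rx(roll)).
In Python, from rig import monitor, vision, sign_off, r gives the robot as it stands.
- The arm moves only by the shell command python3 -m inch 'ROWS' [FORCE]. ROWS is JSON, a list of rows, each an object with "dp": the shift along the tool's x, y, z in mm, a list of three; "angular": the turn, a rotation vector about the tool's x, y, z in rad, a list of three; "fingers": the closure in counts, from 0 (fully open) to 255 (shut). A call has 1 to 12 rows; each row is the pose to reach, as a shift and turn from the pose commanded when the call began, along the tool's axes at that moment; what a row does not reach only later rows make up. A row lasts 1/12 s, in which the tool goes at most 41.7 mm and 7.16 degrees, less where a joint would pass 70% of its speed; a pose out of reach is approached as far as the arm can. A call with a gripper value outside its range is refused whole. The fingers move at their own pace and stop on an object; FORCE is the grip in N (left out, the last holds). Time passes only in rows, so rows that repeat a pose let the fingers close. It gives the time, the measured TCP pose, the force and the opening at its end, in the units of the state.
- monitor.sense(): the state, without advancing time (a new reading comes with each control period).
- vision.grab_frame(name): name is "scene" or "top" or "wrist"; returns (picture, depth): 384x512x3 uint8, blue, green, red; 384x512 float32, mm along the optical axis (not along the pixel's ray), 0 where there is no reading.
- vision.camera_params(name): a dict with "fx", "fy", "cx", "cy" (pixels), "R" (3x3) and "t" (3): a world point X has camera coordinates R X + t. Camera axes: x right, y down, z forward; pixel columns grow to the right and rows downward; lengths in mm; the calibration is good to about 2 mm. A picture is of the moment at which its call begins: read the wrist's pose just before it. camera_params takes no time and is no camera call; for the wrist camera it gives the pose at the moment of the call.
- sign_off(): hands the job in, once; it reports no verdict.
The state is a dict: "clock": time; "qpos": joint angles; "qvel": joint speeds; "joint_efforts": joint torques, N m; "eef_pos": TCP position; "tcp_rot": TCP orientation; "contact_force": force on the tool from outside, world axes, zero at the start; "wrist_torque": the same for the moment, N m; "opening": opening from 0.0 (shut) to 1.0 (fully open).
Only numpy, scipy, OpenCV 4.12 (cv2) and the standard library are available. Lean on these libraries where they do the work, as an engineer would, in place of code of your own. Each camera call takes 0.05 s, during which the arm holds its last target.

### The job

In the picking rest, slide the top steel base plate sideways off its stack and onto the ledge beside it, and on until it lies flat and flush against the stop bar; seat it with a gentle but definite push of about 10 N against the bar (never more than 30 N on the bar, nor 40 N on the plate). Slide it, do not lift or tip it; leave the plates below where they are, do not disturb the washer, nut box and bolt, and let go of everything at the end.

Things in the scene. Friction and masses are not known exactly. Their poses are not given: they have to be found in the camera images.
- rest: Fixed picking rest; origin on the table, z up. Grey base board 130 mm (x) by 330 mm (y -180 to +150), 12 mm thick. On its +y end stands a stack of four plates, each centred within 3 mm of x=0, y=+75 mm. On its -y end is a raised dark steel ledge with the stop bar across it; a gap of about 12 mm lies between stack and ledge. The top plate is to travel 123 to 157 mm along the rest's -y.
- ledge_edge (a point): Middle of the ledge's top edge nearest the stack (rest's x=0, y=+8 mm, 34.5 mm above the table); axes as the rest's. The flat ledge is 130 mm wide (x) and runs from here 183 mm along -y. Its top is 1.5 mm below the underside of the top plate on the stack.
- stop_zone (a point): Point on the ledge's top at rest's y=-120 mm, middle of the stop bar's setting range; axes as the rest's. Aluminium stop bar: 100 mm along x, 14 mm thick, 20 mm tall, two dark screw heads, rigidly clamped, parallel to x, centred on x=0. Its face towards the stack lies anywhere from 14 mm before to 14 mm beyond this point: that setting is not measured, find it by feel.
- plate4_center (a point): Centre (half-way up) of the top plate: steel, 110 x 110 x 8 mm, four dark bolt-hole dots, 0.6 to 0.9 kg. Axes along its edges, within 0.03 rad of the rest's, z up. Top face 44 mm above the table, on the ledge 42.5 mm. Too wide to grip across: push on its 8 mm high edge or drag from above. Sliding takes 2 to 7 N; it rocks about 1 degree while crossing. Contact is stiff, about 20 N per mm.
- plate1: Plate 1 from the bottom of the stack, below the top one: 110 x 110 x 8 mm, loose; origin at the centre of its underside, 12 mm above the table. Its edges may stand out up to 9 mm past the top plate's. Must stay where it is.
- plate2: Plate 2 from the bottom of the stack, below the top one: 110 x 110 x 8 mm, loose; origin at the centre of its underside, 20 mm above the table. Its edges may stand out up to 9 mm past the top plate's. Must stay where it is.
- plate3: Plate 3 from the bottom of the stack, below the top one: 110 x 110 x 8 mm, loose; origin at the centre of its underside, 28 mm above the table. Its edges may stand out up to 9 mm past the top plate's. Must stay where it is.
- washer: Bystander: large flat steel washer lying on the table beside the rest, 96 mm outside, 52 mm hole, 9 mm thick; origin at the centre of its underside.
- nutbox: Bystander: small open cardboard box of nuts on the table at the rest's far side, 85 x 105 x 55 mm high; origin at the centre of its underside.
- bolt: Bystander: big hexagon bolt standing on its head on the table, 85 mm tall, head 42 mm across corners, shank 24 mm; origin at the centre of its underside.

How it is judged:
By the outcome, as a careful person would: the job done as asked, in the order asked, and still so for the second after the job is handed in, with the robot touching nothing.
It also fails if it takes over 67 s, if anything falls off the work surface, if the arm or the gripper's body presses on something with over 40 N, if the wrist force passes 120 N, or if a joint passes its speed limit or range.

## Working session

There is one attempt and no reset: what is moved stays moved. The work goes in short steps, Python scripts to look and compute and a shell command to move; the robot and the scene stay as the last step left them, time stands still between calls to the robot, and variables do not carry over. Pictures are saved under pics/ and viewed, and the job is handed in when it is done.

```bash
ls; mkdir -p pics; python3 - <<'E'
from rig import monitor, vision, r
import cv2
print(monitor.sense())
for n in("scene","top","wrist"):
    p,d=vision.grab_frame(n); cv2.imwrite(f"pics/{n}0.png",p)
    c=vision.camera_params(n); print(n,c)
E
```

```text
pics
{'clock': 0.0, 'qpos': array([-1.18641877e+00,  3.53631510e-01,  1.63410111e+00,  1.30321686e-06,
        1.15517675e+00, -2.42764829e-03]), 'qvel': array([ 0.00176656,  0.00054771, -0.00070133,  0.00030222,  0.00092447,
        0.00131498]), 'joint_efforts': array([ 1.98450376e-03, -6.05258274e+01, -3.42064512e+01,  1.22504312e-04,
        9.22589796e-03,  2.73999353e-05]), 'eef_pos': array([ 235.58632434, -578.41589386,  230.58618914]), 'tcp_rot': array([-3.14158827e+00,  1.31670995e-03, -1.18399164e+00]), 'contact_force': array([0.48599555, 0.61330204, 0.09115656]), 'wrist_torque': array([0.03649719, 0.04333894, 0.00600086]), 'opening': 1.000769076387165}
scene {'fx': 407.57423086392527, 'fy': 407.57423086392527, 'cx': 253.57812716804455, 'cy': 194.62509986360809, 'R': array([[-0.55344953,  0.8328721 ,  0.00420496],
       [ 0.62498833,  0.41863582, -0.65888818],
       [-0.55052993, -0.3620333 , -0.75222915]]), 't': array([ 329.56790412, -308.03340804, 1007.42900752])}
top {'fx': 424.33984974925596, 'fy': 424.33984974925596, 'cx': 248.12660942586947, 'cy': 185.92386674877895, 'R': array([[ 0.00631447, -0.99991985, -0.01097404],
       [-0.98261835, -0.00416837, -0.18559039],
       [ 0.18552977,  0.0119552 , -0.98256591]]), 't': array([-15.54751771, 583.14568395, 646.13379641])}
wrist {'fx': 318.0153901855149, 'fy': 318.0153901855149, 'cx': 257.4213179911177, 'cy': 185.642441789102, 'R': array([[ 3.77808781e-01, -9.25883505e-01, -5.09572529e-04],
       [-8.76933655e-01, -3.58011162e-01,  3.20648364e-01],
       [-2.97065464e-01, -1.20696906e-01, -9.47198167e-01]]), 't': array([-624.76541772,  -41.92561738,  379.52595287])}
```

View pics/top0.png

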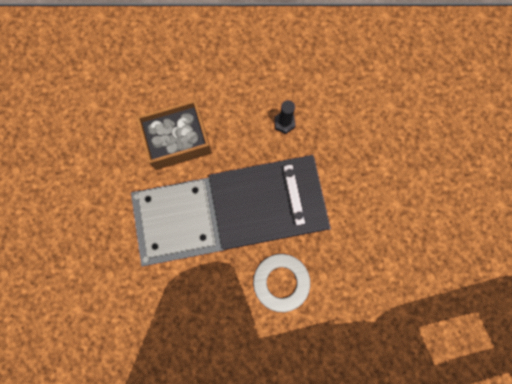

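View pics/scene0.png

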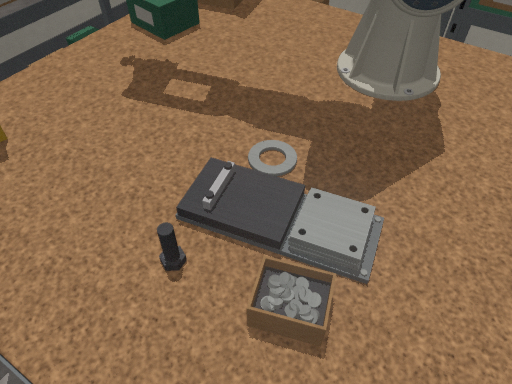

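The top view shows the stack on the left, around (175,220). The ledge runs from (215,210) to (325,195), with the stop bar at (294,195). The washer is at (282,283), the box at (175,135) and the bolt at (287,115).

```bash
cat > h.py <<'E'
import numpy as np, cv2
from rig import vision, monitor
def ray(n,uv,z,c=None):
    c=c or vision.camera_params(n); R=np.array(c['R']);t=np.array(c['t'])
    d=R.T@np.array([(uv[0]-c['cx'])/c['fx'],(uv[1]-c['cy'])/c['fy'],1]); o=-R.T@t
    return o+d*(z-o[2])/d[2]
def proj(n,X,c=None):
    c=c or vision.camera_params(n); p=np.array(c['R'])@X+np.array(c['t']); return np.array([c['fx']*p[0]/p[2]+c['cx'],c['fy']*p[1]/p[2]+c['cy']])
E
python3 - <<'E'
import cv2,numpy as np
from h import *
p=cv2.imread('pics/top0.png')
cr=p[140:280,120:340]; cv2.imwrite('pics/topcrop.png',cv2.resize(cr,None,fx=3.6,fy=3.6,interpolation=cv2.INTER_CUBIC))
s=cv2.imread('pics/scene0.png'); cv2.imwrite('pics/scrop.png',cv2.resize(s[130:290,160:400],None,fx=3.3,fy=3.3,interpolation=cv2.INTER_CUBIC))
g=cv2.cvtColor(p,cv2.COLOR_BGR2GRAY)
hsv=cv2.cvtColor(p,cv2.COLOR_BGR2HSV)
# dark dots in plate region
m=((g<70)&(np.indices(g.shape)[1]<209)&(np.indices(g.shape)[1]>136)&(np.indices(g.shape)[0]>180)&(np.indices(g.shape)[0]<260)).astype(np.uint8)
n,l,st,ce=cv2.connectedComponentsWithStats(m)
for i in range(1,n): print(st[i],ce[i],ray('top',ce[i],44).round(1))
# ledge
m=((g<75)&(hsv[...,1]<90)).astype(np.uint8); m[:150]=0;m[250:]=0;m[:,:205]=0;m[:,335:]=0
c=max(cv2.findContours(m,0,2)[0],key=cv2.contourArea); rr=cv2.minAreaRect(c);print(rr)
for q in cv2.boxPoints(rr): print(q,ray('top',q,34.5).round(1))
m=((g>120)&(hsv[...,1]<60)).astype(np.uint8); m[:150]=0;m[235:]=0;m[:,:270]=0
c=max(cv2.findContours(m,0,2)[0],key=cv2.contourArea); rr=cv2.minAreaRect(c);print(rr)
for q in cv2.boxPoints(rr): print(q,ray('top',q,54.5).round(1))
E
```

```text
[193 188   5   5  19] [194.84210526 189.84210526] [578.1  76.9  44. ]
[146 197   4   5  18] [147.5        198.77777778] [562.6 155.7  44. ]
[201 235   4   5  16] [202.5 237. ] [499.6  62.   44. ]
[152 244   5   5  19] [154.36842105 246.21052632] [484.2 140.5  44. ]
((267.5711669921875, 201.69650268554688), (75.76527404785156, 107.7220458984375), 78.51800537109375)
[207.24713 175.29358] [605.2  57.8  34.5]
[312.81335 153.85043] [ 643.6 -123.2   34.5]
[327.8952  228.09943] [ 516.1 -145.4   34.5]
[222.32898 249.54257] [479.8  29.8  34.5]
((293.9647216796875, 193.8411865234375), (37.8543701171875, 9.761872291564941), 77.47119140625)
[285.09412 176.42354] [599.5 -73.6  54.5]
[294.62354 174.3059 ] [603.1 -89.4  54.5]
[302.83533 211.25883] [ 541.6 -101.9   54.5]
[293.3059  213.37648] [538.  -86.4  54.5]
```

View pics/topcrop.png

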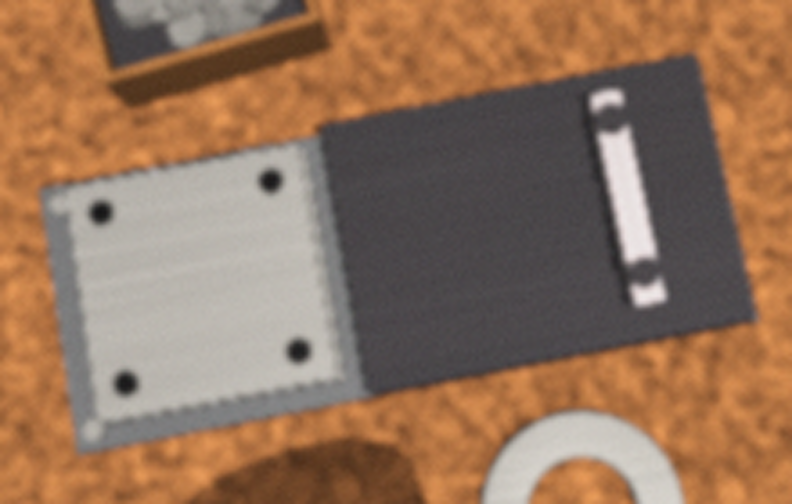

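View pics/scrop.png

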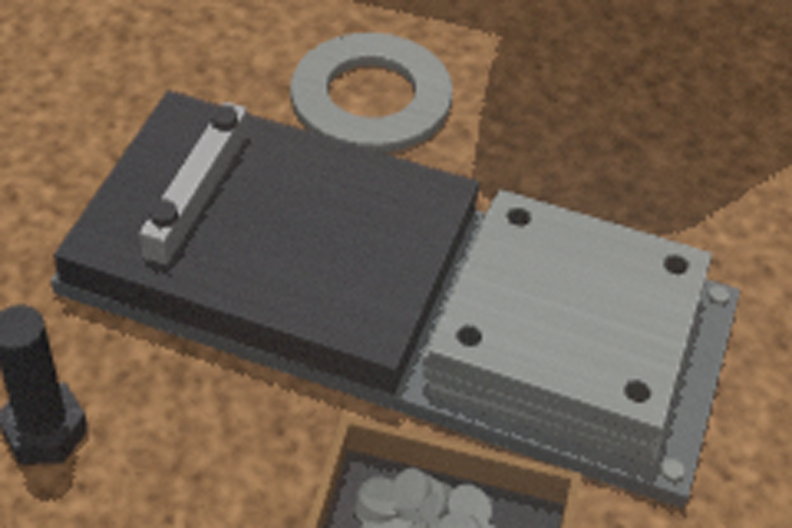

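```bash
python3 - <<'E'
import cv2,numpy as np
from h import *
p=cv2.imread('pics/top0.png'); g=cv2.cvtColor(p,cv2.COLOR_BGR2GRAY)
f=3.6
L=[np.array(q)/f+[120,140] for q in [(320,128),(697,57),(755,318),(368,395)]]
P=[ray('top',q,34.5)[:2] for q in L]
for q in P: print(q.round(1))
print('yaw', [np.arctan2(-(a-b)[0],(a-b)[1]) for a,b in ((P[0],P[1]),(P[3],P[2]))],[np.arctan2(d[1],d[0]) for d in (P[0]-P[3],P[1]-P[2])])
psi=0.192; X=np.array([np.cos(psi),np.sin(psi)]);Y=np.array([-X[1],X[0]])
c=np.mean(P,axis=0); O=c-(8-91.5)*Y; print('rest origin from ledge',O)
rel=lambda q:np.array([(q-O)@X,(q-O)@Y]).round(1)
pc=np.array([531.1,108.8]); print('plate rel',rel(pc))
# bar top left edge: crop (588,95)->(634,306) ; right (622,90)->(666,300)
for q in [(588,95),(634,306),(624,92),(666,300)]: print('bar',rel(ray('top',np.array(q)/f+[120,140],54.5)[:2]))
f=3.3 # scene
for q in [(237,105),(140,235),(160,265),(172,240)]: print('bar scene', rel(ray('scene',np.array(q)/f+[160,130],54.5)[:2]),rel(ray('scene',np.array(q)/f+[160,130],34.5)[:2]))
d=[(519,216),(676,264),(637,391),(469,335)]
D=[ray('scene',np.array(q)/f+[160,130],44)[:2] for q in d]; print('plate scene',np.mean(D,axis=0),rel(np.mean(D,axis=0)))
for q in [(141,118),(194,106),(210,150),(157,166)]: print('box',rel(ray('top',q,55)[:2]))
for q in [(135,195),(145,262)]: print(rel(ray('top',q,12)[:2]))
s=monitor.sense();print(s['eef_pos'],s['tcp_rot'],s['contact_force'])
E
```

```text
[604.7  54.9]
[ 640.1 -124.5]
[ 515.8 -148.5]
[479.5  29.9]
yaw [np.float64(0.19467722659581735), np.float64(0.20061187467546482)] [np.float64(0.1970891948365618), np.float64(0.1905799302753532)]
rest origin from ledge [544.08850082  34.95002293]
plate rel [ 1.3 75. ]
bar [  50.9 -117.7]
bar [ -48.5 -118.5]
bar [  49.2 -134.3]
bar [ -48.5 -133.2]
bar scene [ -46.5 -123.2] [ -64.9 -132.4]
bar scene [  54. -129.] [  39.6 -138.4]
bar scene [  67.  -111.5] [  53.1 -120.3]
bar scene [  50.8 -113.2] [  36.3 -122.1]
plate scene [531.18037226 109.56144552] [ 1.6 75.7]
box [179.3 103.8]
box [183.5  11.4]
box [101.5  -2.5]
box [90.9 89.2]
[ 58.4 142.6]
[-59.3 141.5]
[ 235.63815869 -578.46714392  230.69302815] [-3.14156158e+00  1.12703171e-03 -1.18399007e+00] [-0.41382316  0.6437785   0.05016536]
```

```bash
cat >> h.py <<'E'
from scipy.spatial.transform import Rotation as Ro
def delta(target,yaw):
    s=monitor.sense(); R=Ro.from_euler('xyz',s['tcp_rot'])
    T=Ro.from_euler('xyz',[np.pi,0,yaw])
    print('dp',R.inv().apply(np.array(target)-s['eef_pos']).round(2),'ang',(R.inv()*T).as_rotvec().round(4),'F',s['contact_force'].round(2),s['eef_pos'].round(2),'t',s['clock'])
E
python3 -c "
from h import *
delta([515.6,187.3,150],.195)"
```

```text
dp [-603.49 -548.15   81.39] ang [-8.000e-04  9.000e-04 -1.379e+00] F [-0.41  0.64  0.05] [ 235.64 -578.47  230.69] t 0.15
```

```bash
python3 -m inch '[{"dp":[-15,-14,0],"angular":[0,0,-0.03],"fingers":0},{"dp":[-42,-38,0],"angular":[0,0,-0.09],"fingers":0},{"dp":[-70,-64,0],"angular":[0,0,-0.15],"fingers":0},{"dp":[-98,-89,0],"angular":[0,0,-0.21],"fingers":0},{"dp":[-126,-114,0],"angular":[0,0,-0.27],"fingers":0},{"dp":[-154,-140,0],"angular":[0,0,-0.34],"fingers":0},{"dp":[-182,-165,0],"angular":[0,0,-0.41],"fingers":0},{"dp":[-210,-191,0],"angular":[0,0,-0.48],"fingers":0},{"dp":[-238,-216,0],"angular":[0,0,-0.55],"fingers":0},{"dp":[-266,-242,0],"angular":[0,0,-0.62],"fingers":0},{"dp":[-290,-263,0],"angular":[0,0,-0.68],"fingers":0},{"dp":[-302,-274,0],"angular":[0,0,-0.70],"fingers":0}]'; python3 -c "
from h import *
delta([515.6,187.3,150],.195)"
```

```text
clock: 1.15
eef_pos: [375.9, -192.8, 231.2]
tcp_rot: [-3.141, 0.0, -0.479]
contact_force: [-0.8, -0.7, -0.7]
opening: 0.997
dp [ -51.2  -401.65   81.58] ang [-9.000e-04  1.000e-04 -6.742e-01] F [-0.8  -0.7  -0.74] [ 375.86 -192.8   231.23] t 1.15
```

```bash
python3 -m inch '[{"dp":[-4,-30,0],"angular":[0,0,-0.05],"fingers":0},{"dp":[-8,-65,0],"angular":[0,0,-0.11],"fingers":0},{"dp":[-13,-103,5],"angular":[0,0,-0.18],"fingers":0},{"dp":[-18,-141,10],"angular":[0,0,-0.25],"fingers":0},{"dp":[-23,-179,15],"angular":[0,0,-0.32],"fingers":0},{"dp":[-28,-217,25],"angular":[0,0,-0.39],"fingers":0},{"dp":[-33,-255,35],"angular":[0,0,-0.46],"fingers":0},{"dp":[-38,-293,45],"angular":[0,0,-0.53],"fingers":0},{"dp":[-43,-331,55],"angular":[0,0,-0.59],"fingers":0},{"dp":[-47,-368,66],"angular":[0,0,-0.64],"fingers":0},{"dp":[-51,-392,76],"angular":[0,0,-0.67],"fingers":0},{"dp":[-51.2,-401,81],"angular":[0,0,-0.674],"fingers":0}]'; python3 -m inch '[{"dp":[0,0,0],"angular":[0,0,0],"fingers":0},{"dp":[0,0,0],"angular":[0,0,0],"fingers":0},{"dp":[0,0,0],"angular":[0,0,0],"fingers":0}]';  python3 - <<'E'
from h import *
delta([515.6,187.3,60],.195)
import cv2
c=vision.camera_params('wrist')
p,d=vision.grab_frame('wrist'); cv2.imwrite('pics/w1.png',p); np.save('w1.npy',np.concatenate([c['R'].ravel(),c['t'],[c['fx'],c['fy'],c['cx'],c['cy']]]))
p,d=vision.grab_frame('scene'); cv2.imwrite('pics/s1.png',p)
E
```

```text
clock: 2.15
eef_pos: [517.2, 186.1, 148.9]
tcp_rot: [-3.141, 0.001, 0.194]
contact_force: [-0.3, 0.0, 0.2]
opening: 1.001
clock: 2.4
eef_pos: [516.4, 181.7, 150.6]
tcp_rot: [3.141, 0.001, 0.189]
contact_force: [-0.7, -1.1, -0.5]
opening: 1.006
dp [ 0.28 -5.68 90.58] ang [ 0.0004  0.0005 -0.0063] F [-0.67 -1.14 -0.53] [516.43 181.71 150.58] t 2.4
```

View pics/w1.png

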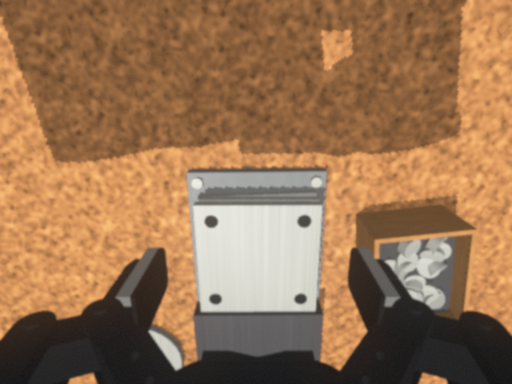

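View pics/s1.png

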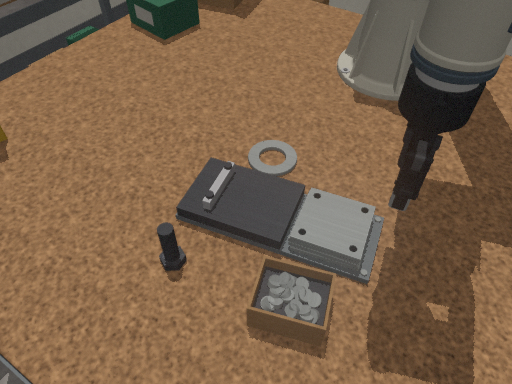

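The wrist view shows the plate's dots at (211,221), (304,221), (216,299) and (300,299). Plates below stand out at the rear edge, around row 195, and the path is clear. Next I'll refine the pose from this view.

```bash
python3 - <<'E'
from h import *
v=np.load('w1.npy'); c=dict(R=v[:9].reshape(3,3),t=v[9:12],fx=v[12],fy=v[13],cx=v[14],cy=v[15])
p=cv2.imread('pics/w1.png'); g=cv2.cvtColor(p,cv2.COLOR_BGR2GRAY)
m=np.zeros(g.shape,np.uint8); m[208:306,200:316]=(g[208:306,200:316]<100)
n,l,st,ce=cv2.connectedComponentsWithStats(m)
D=[]
for i in range(1,n):
  if st[i][4]>30: w=ray('',ce[i],44,c); D.append(w[:2]); print(ce[i].round(1),st[i][4],w.round(1))
D=np.array(D);print(D.mean(0)); 
print('yaw',[np.arctan2(-(a-b)[0],(a-b)[1]) for a,b in((D[0],D[2]),(D[1],D[3]))])
print('rear corners',[ray('',q,44,c).round(1) for q in((194,203),(324,203))])
E
python3 -m inch '[{"dp":[0,-2,20],"angular":[0,0,-0.006],"fingers":0},{"dp":[0,-3,45],"angular":[0,0,-0.006],"fingers":0},{"dp":[0,-4,70],"angular":[0,0,-0.006],"fingers":0},{"dp":[0,-5,85],"angular":[0,0,-0.006],"fingers":0},{"dp":[0,-5.7,90],"angular":[0,0,-0.006],"fingers":0},{"dp":[0,-5.7,90],"angular":[0,0,-0.006],"fingers":0},{"dp":[0,-5.7,90],"angular":[0,0,-0.006],"fingers":0}]'
```

```text
[210.8 221.2] 85 [483.4 140.7  44. ]
[304.  220.8] 90 [561.8 156.1  44. ]
[215.1 298.6] 70 [498.7  62.4  44. ]
[300.2 298.5] 70 [577.2  77.6  44. ]
[530.2799888  109.19278995]
yaw [np.float64(0.19305862052465117), np.float64(0.19278665529276282)]
rear corners [array([467.2, 154.7,  44. ]), array([574.5, 175.2,  44. ])]
clock: 3.08
eef_pos: [516.3, 188.2, 61.1]
tcp_rot: [-3.142, -0.001, 0.195]
contact_force: [0.4, -0.1, -0.6]
opening: 1.0
```

```bash
python3 -m inch '[{"dp":[0,0,10],"angular":[0,0,0],"fingers":0},{"dp":[0,0,22],"angular":[0,0,0],"fingers":0},{"dp":[0,0,31],"angular":[0,0,0],"fingers":0},{"dp":[0,0,34.3],"angular":[0,0,0],"fingers":0},{"dp":[0,0,34.3],"angular":[0,0,0],"fingers":0},{"dp":[0,0,34.3],"angular":[0,0,0],"fingers":0},{"dp":[0,0,34.3],"angular":[0,0,0],"fingers":0}]'
python3 - <<'E'
from h import *
s=monitor.sense();print(s)
c=vision.camera_params('wrist')
p,d=vision.grab_frame('wrist'); cv2.imwrite('pics/w2.png',cv2.resize(p,None,fx=1.5,fy=1.5)); np.save('w2d.npy',d)
p,d=vision.grab_frame('scene'); cv2.imwrite('pics/s2.png',cv2.resize(p[140:300,260:480],None,fx=3.6,fy=3.6,interpolation=2)); np.save('s2d.npy',d)
E
```

```text
clock: 3.67
eef_pos: [516.0, 188.7, 26.1]
tcp_rot: [-3.142, -0.0, 0.196]
contact_force: [-0.0, -0.1, -0.3]
opening: 1.002
{'clock': 3.6667, 'qpos': array([3.47834568e-01, 5.16900909e-01, 1.93697461e+00, 1.91378905e-05,
       6.87558316e-01, 1.51732653e-01]), 'qvel': array([ 0.00072948, -0.00901492, -0.00253425,  0.00224822, -0.00185799,
       -0.00085895]), 'joint_efforts': array([-1.30126043e-02, -5.84861398e+01, -2.12080085e+01, -5.54736125e-04,
        1.26661340e-02, -3.55551049e-05]), 'eef_pos': array([515.95646903, 188.67365161,  26.10199191]), 'tcp_rot': array([-3.14155664e+00, -1.55155883e-04,  1.96087124e-01]), 'contact_force': array([-0.03182934, -0.06955197, -0.34917803]), 'wrist_torque': array([ 0.00742928, -0.01528979, -0.00917489]), 'opening': 1.002075904850124}
```

View pics/w2.png

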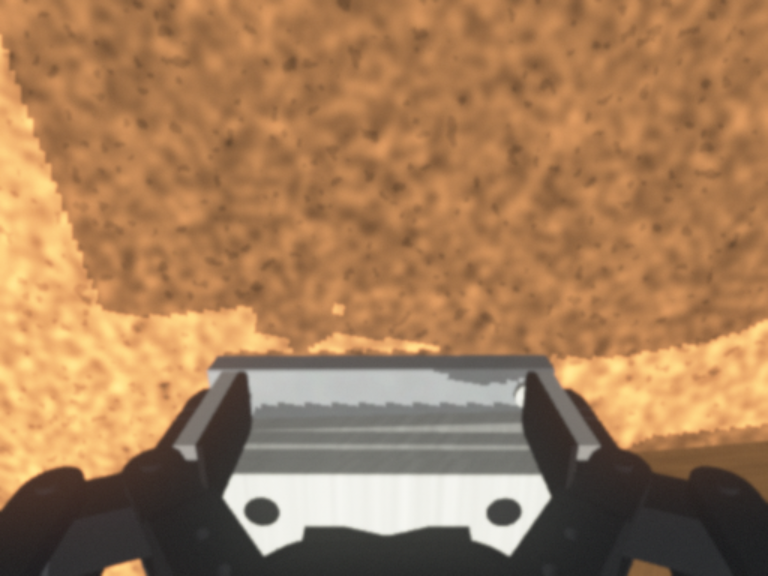

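View pics/s2.png

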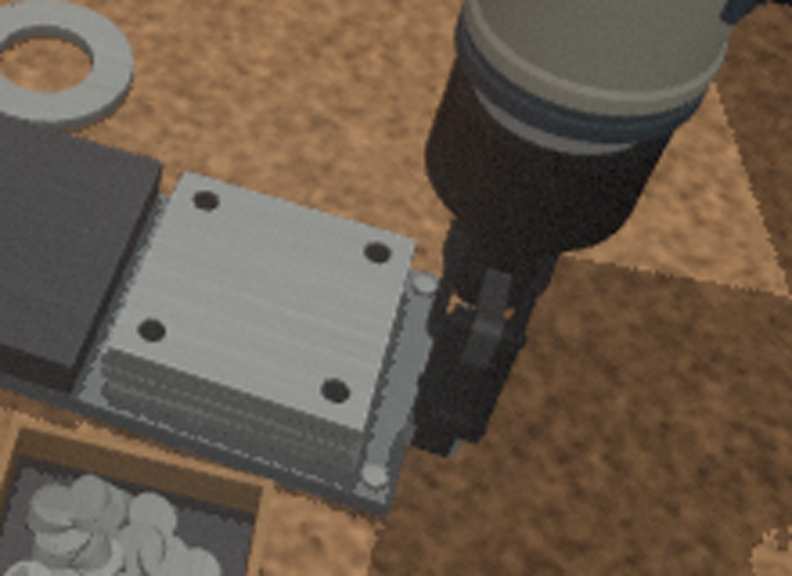

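```bash
python3 - <<'E'
from h import *
X=np.array([np.cos(.196),np.sin(.196)]);Y=np.array([-X[1],X[0]]);C=np.array([515.96,188.67])
for z in (20,26,33,39,45):
  for a,b in((43,-11),(57,-11),(57,11)):
    q=C+a*X+b*Y; u=proj('scene',np.array([*q,z])); print(z,a,b,((u-[260,140])*3.6).round(0),end=' ')
  print()
d=np.load('s2d.npy'); 
cp=vision.camera_params('scene');R=cp['R'];t=cp['t']
pts=[]
for v in range(225,272):
  for u in range(360,410):
    if d[v,u]>0:
      z=d[v,u]; x=R.T@(np.array([(u-cp['cx'])/cp['fx']*z,(v-cp['cy'])/cp['fy']*z,z])-t)
      rel=x[:2]-C; a,b=rel@X,rel@Y
      if 35<a<70 and abs(b)<20 and x[2]>20: pts.append((a,b,x[2]))
pts=np.array(pts); print(len(pts)); o=pts[np.argsort(pts[:,2])]; print(o[:25].round(1)); print(np.percentile(pts[pts[:,2]<80],[1,50,99],axis=0))
E
```

```text
20 43 -11 [393. 451.] 20 57 -11 [386. 478.] 20 57 11 [439. 496.] 
26 43 -11 [396. 444.] 26 57 -11 [389. 471.] 26 57 11 [442. 489.] 
33 43 -11 [399. 435.] 33 57 -11 [392. 462.] 33 57 11 [447. 480.] 
39 43 -11 [403. 427.] 39 57 -11 [396. 454.] 39 57 11 [450. 472.] 
45 43 -11 [406. 419.] 45 57 -11 [399. 446.] 45 57 11 [454. 464.] 
611
[[ 50.1  -9.7  40.7]
 [ 49.6  -8.4  40.8]
 [ 50.    9.   41.4]
 [ 50.6   7.7  41.4]
 [ 49.1  -8.9  42.5]
 [ 49.9 -10.3  42.9]
 [ 49.7  -7.7  44.1]
 [ 50.4   8.4  44.3]
 [ 45.9 -11.4  44.4]
 [ 50.1   9.7  44.5]
 [ 49.7 -10.8  44.9]
 [ 48.1  10.7  44.9]
 [ 48.9  -8.1  45.4]
 [ 49.1   9.3  45.5]
 [ 54.7   0.2  45.7]
 [ 54.9   4.5  45.9]
 [ 52.6  -7.5  45.9]
 [ 50.   -9.5  46.1]
 [ 50.4   7.8  46.6]
 [ 55.   -2.9  46.8]
 [ 49.4 -11.3  46.9]
 [ 55.6  -4.2  46.9]
 [ 55.2   1.4  47.1]
 [ 55.5  -7.3  47.6]
 [ 55.6   5.6  47.8]]
[[ 44.57551873 -11.62756241  40.7866798 ]
 [ 55.28136391  -2.09929595  52.15942511]
 [ 57.53314827   9.94460589  63.9664549 ]]
```

```bash
python3 -m inch '[{"dp":[0,2,0.5],"angular":[0,0,0],"fingers":0},{"dp":[0,4,0.5],"angular":[0,0,0],"fingers":0},{"dp":[0,6,0.5],"angular":[0,0,0],"fingers":0},{"dp":[0,8,0.5],"angular":[0,0,0],"fingers":0},{"dp":[0,9,0.5],"angular":[0,0,0],"fingers":0},{"dp":[0,10,0.5],"angular":[0,0,0],"fingers":0}]'
python3 -m inch '[{"dp":[0,0.5,0],"angular":[0,0,0],"fingers":0},{"dp":[0,1,0],"angular":[0,0,0],"fingers":0},{"dp":[0,1.5,0],"angular":[0,0,0],"fingers":0},{"dp":[0,2,0],"angular":[0,0,0],"fingers":0}]'
python3 -m inch '[{"dp":[0,0.5,0],"angular":[0,0,0],"fingers":0},{"dp":[0,1,0],"angular":[0,0,0],"fingers":0},{"dp":[0,1.5,0],"angular":[0,0,0],"fingers":0},{"dp":[0,2,0],"angular":[0,0,0],"fingers":0}]'
python3 -m inch '[{"dp":[0,0.5,0],"angular":[0,0,0],"fingers":0},{"dp":[0,1,0],"angular":[0,0,0],"fingers":0},{"dp":[0,1.5,0],"angular":[0,0,0],"fingers":0},{"dp":[0,2,0],"angular":[0,0,0],"fingers":0}]'
```

```text
clock: 4.27
eef_pos: [517.8, 178.5, 25.5]
tcp_rot: [-3.142, -0.0, 0.196]
contact_force: [-0.4, -0.2, 0.2]
opening: 1.0
clock: 4.6
eef_pos: [518.1, 176.8, 25.5]
tcp_rot: [-3.142, -0.0, 0.196]
contact_force: [-1.1, -0.5, 0.6]
opening: 1.004
clock: 4.93
eef_pos: [518.5, 174.8, 25.5]
tcp_rot: [-3.142, -0.0, 0.196]
contact_force: [0.2, -0.3, -0.2]
opening: 1.0
clock: 5.27
eef_pos: [518.8, 173.3, 25.5]
tcp_rot: [-3.141, 0.0, 0.196]
contact_force: [0.3, 3.0, -1.3]
opening: 1.002
```

```bash
python3 -m inch '[{"dp":[0,1,0],"angular":[0,0,0],"fingers":0},{"dp":[0,2,0],"angular":[0,0,0],"fingers":0},{"dp":[0,3,0],"angular":[0,0,0],"fingers":0},{"dp":[0,4,0],"angular":[0,0,0],"fingers":0},{"dp":[0,5,0],"angular":[0,0,0],"fingers":0},{"dp":[0,6,0],"angular":[0,0,0],"fingers":0},{"dp":[0,7,0],"angular":[0,0,0],"fingers":0},{"dp":[0,8,0],"angular":[0,0,0],"fingers":0}]'
python3 -m inch '[{"dp":[0,1,0],"angular":[0,0,0],"fingers":0},{"dp":[0,2,0],"angular":[0,0,0],"fingers":0},{"dp":[0,3,0],"angular":[0,0,0],"fingers":0},{"dp":[0,4,0],"angular":[0,0,0],"fingers":0},{"dp":[0,5,0],"angular":[0,0,0],"fingers":0},{"dp":[0,6,0],"angular":[0,0,0],"fingers":0},{"dp":[0,7,0],"angular":[0,0,0],"fingers":0},{"dp":[0,8,0],"angular":[0,0,0],"fingers":0}]'
python3 - <<'E'
from h import *
p,d=vision.grab_frame('scene'); cv2.imwrite('pics/s3.png',cv2.resize(p[140:300,180:400],None,fx=3.6,fy=3.6,interpolation=2))
p,d=vision.grab_frame('wrist'); cv2.imwrite('pics/w3.png',cv2.resize(p,None,fx=1.5,fy=1.5))
E
```

```text
clock: 5.93
eef_pos: [520.5, 165.0, 25.5]
tcp_rot: [-3.142, -0.0, 0.196]
contact_force: [-0.3, 4.0, -0.1]
opening: 0.997
clock: 6.6
eef_pos: [522.0, 157.1, 25.5]
tcp_rot: [-3.142, 0.0, 0.196]
contact_force: [-0.6, 4.3, -0.3]
opening: 0.999
```

View pics/s3.png

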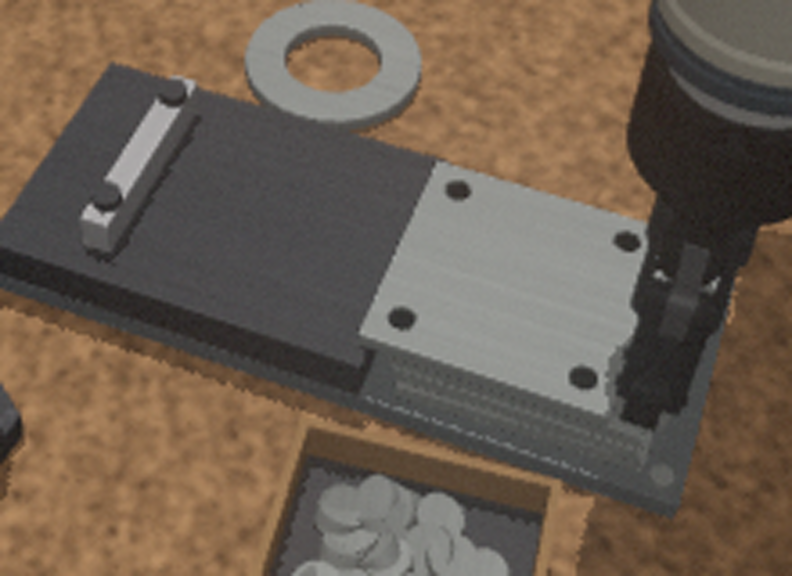

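View pics/w3.png

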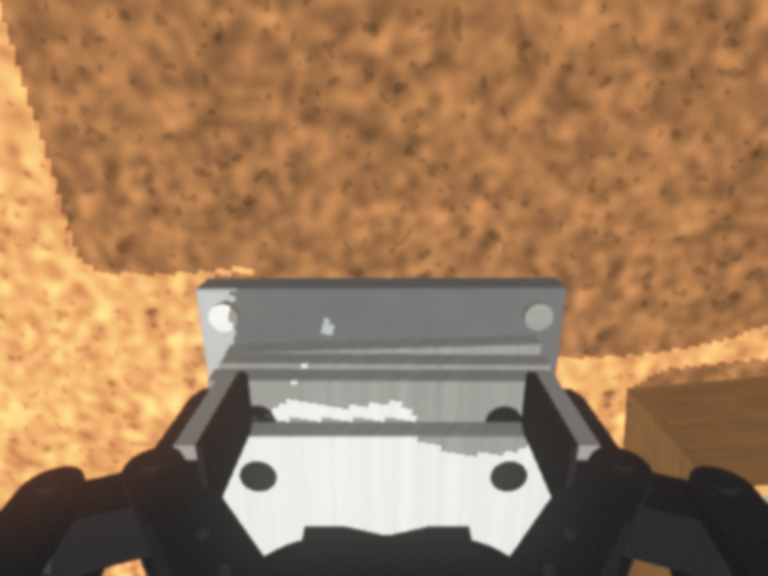

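The scene view shows the top plate alone on the move. Its leading edge is at the ledge, crop (360,340)–(430,165), and plate 3's dots now show behind it. I'll keep pushing.

```bash
R='' ; python3 -m inch '[{"dp":[0,1.5,0],"angular":[0,0,0],"fingers":0},{"dp":[0,3,0],"angular":[0,0,0],"fingers":0},{"dp":[0,4.5,0],"angular":[0,0,0],"fingers":0},{"dp":[0,6,0],"angular":[0,0,0],"fingers":0},{"dp":[0,7.5,0],"angular":[0,0,0],"fingers":0},{"dp":[0,9,0],"angular":[0,0,0],"fingers":0},{"dp":[0,10.5,0],"angular":[0,0,0],"fingers":0},{"dp":[0,12,0],"angular":[0,0,0],"fingers":0},{"dp":[0,13.5,0],"angular":[0,0,0],"fingers":0},{"dp":[0,15,0],"angular":[0,0,0],"fingers":0}]'
python3 -m inch '[{"dp":[0,1.5,0],"angular":[0,0,0],"fingers":0},{"dp":[0,3,0],"angular":[0,0,0],"fingers":0},{"dp":[0,4.5,0],"angular":[0,0,0],"fingers":0},{"dp":[0,6,0],"angular":[0,0,0],"fingers":0},{"dp":[0,7.5,0],"angular":[0,0,0],"fingers":0},{"dp":[0,9,0],"angular":[0,0,0],"fingers":0},{"dp":[0,10.5,0],"angular":[0,0,0],"fingers":0},{"dp":[0,12,0],"angular":[0,0,0],"fingers":0},{"dp":[0,13.5,0],"angular":[0,0,0],"fingers":0},{"dp":[0,15,0],"angular":[0,0,0],"fingers":0}]'
python3 -m inch '[{"dp":[0,1,0],"angular":[0,0,0],"fingers":0},{"dp":[0,2,0],"angular":[0,0,0],"fingers":0},{"dp":[0,3,0],"angular":[0,0,0],"fingers":0},{"dp":[0,4,0],"angular":[0,0,0],"fingers":0},{"dp":[0,5,0],"angular":[0,0,0],"fingers":0},{"dp":[0,6,0],"angular":[0,0,0],"fingers":0},{"dp":[0,7,0],"angular":[0,0,0],"fingers":0},{"dp":[0,8,0],"angular":[0,0,0],"fingers":0},{"dp":[0,9,0],"angular":[0,0,0],"fingers":0},{"dp":[0,10,0],"angular":[0,0,0],"fingers":0}]'
python3 - <<'E'
from h import *
p,d=vision.grab_frame('scene'); cv2.imwrite('pics/s4.png',cv2.resize(p[140:300,180:400],None,fx=3.6,fy=3.6,interpolation=2))
E
```

```text
clock: 7.53
eef_pos: [525.0, 142.3, 25.5]
tcp_rot: [-3.142, 0.0, 0.196]
contact_force: [-0.6, 4.0, 0.0]
opening: 1.002
clock: 8.37
eef_pos: [527.9, 127.6, 25.5]
tcp_rot: [3.142, 0.0, 0.196]
contact_force: [-1.0, 4.2, 0.5]
opening: 1.001
clock: 9.2
eef_pos: [529.8, 117.9, 25.5]
tcp_rot: [-3.142, -0.0, 0.196]
contact_force: [-1.2, 4.2, 0.8]
opening: 1.002
```

View pics/s4.png

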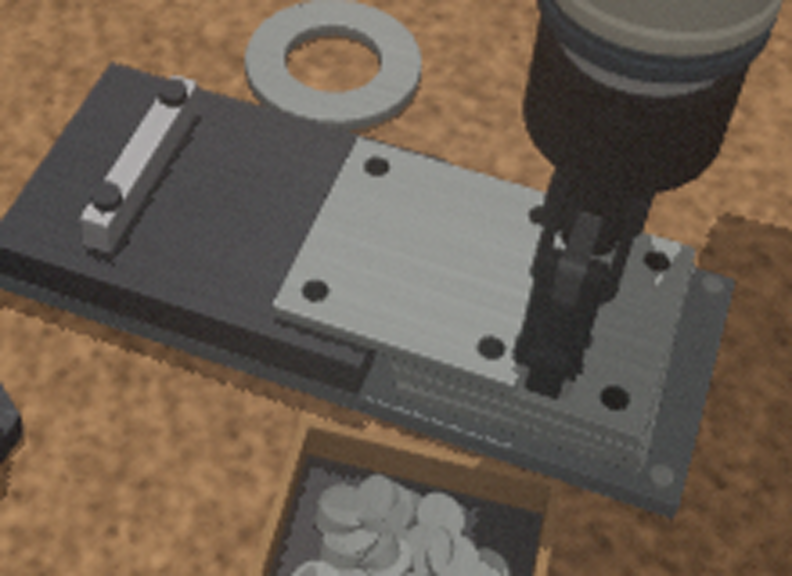

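The plate is crossing square to the rest; its leading edge is at crop (275,305)–(355,140), and plate 3 hasn't moved. I'll keep going across the tilt.

```bash
python3 -m inch '[{"dp":[0,1,0],"angular":[0,0,0],"fingers":0},{"dp":[0,2,0],"angular":[0,0,0],"fingers":0},{"dp":[0,3,0],"angular":[0,0,0],"fingers":0},{"dp":[0,4,0],"angular":[0,0,0],"fingers":0},{"dp":[0,5,0],"angular":[0,0,0],"fingers":0},{"dp":[0,6,0],"angular":[0,0,0],"fingers":0},{"dp":[0,7,0],"angular":[0,0,0],"fingers":0},{"dp":[0,8,0],"angular":[0,0,0],"fingers":0},{"dp":[0,9,0],"angular":[0,0,0],"fingers":0},{"dp":[0,10,0],"angular":[0,0,0],"fingers":0}]'
python3 -m inch '[{"dp":[0,1,0],"angular":[0,0,0],"fingers":0},{"dp":[0,2,0],"angular":[0,0,0],"fingers":0},{"dp":[0,3,0],"angular":[0,0,0],"fingers":0},{"dp":[0,4,0],"angular":[0,0,0],"fingers":0},{"dp":[0,5,0],"angular":[0,0,0],"fingers":0},{"dp":[0,6,0],"angular":[0,0,0],"fingers":0},{"dp":[0,7,0],"angular":[0,0,0],"fingers":0},{"dp":[0,8,0],"angular":[0,0,0],"fingers":0},{"dp":[0,9,0],"angular":[0,0,0],"fingers":0},{"dp":[0,10,0],"angular":[0,0,0],"fingers":0}]'
python3 -m inch '[{"dp":[0,1.5,0],"angular":[0,0,0],"fingers":0},{"dp":[0,3,0],"angular":[0,0,0],"fingers":0},{"dp":[0,4.5,0],"angular":[0,0,0],"fingers":0},{"dp":[0,6,0],"angular":[0,0,0],"fingers":0},{"dp":[0,7.5,0],"angular":[0,0,0],"fingers":0},{"dp":[0,9,0],"angular":[0,0,0],"fingers":0},{"dp":[0,10.5,0],"angular":[0,0,0],"fingers":0},{"dp":[0,12,0],"angular":[0,0,0],"fingers":0},{"dp":[0,13.5,0],"angular":[0,0,0],"fingers":0},{"dp":[0,15,0],"angular":[0,0,0],"fingers":0}]'
python3 -m inch '[{"dp":[0,1.5,0],"angular":[0,0,0],"fingers":0},{"dp":[0,3,0],"angular":[0,0,0],"fingers":0},{"dp":[0,4.5,0],"angular":[0,0,0],"fingers":0},{"dp":[0,6,0],"angular":[0,0,0],"fingers":0},{"dp":[0,7.5,0],"angular":[0,0,0],"fingers":0},{"dp":[0,9,0],"angular":[0,0,0],"fingers":0},{"dp":[0,10.5,0],"angular":[0,0,0],"fingers":0},{"dp":[0,12,0],"angular":[0,0,0],"fingers":0},{"dp":[0,13.5,0],"angular":[0,0,0],"fingers":0},{"dp":[0,15,0],"angular":[0,0,0],"fingers":0}]'
python3 - <<'E'
from h import *
p,d=vision.grab_frame('scene'); cv2.imwrite('pics/s5.png',cv2.resize(p[140:300,180:400],None,fx=3.6,fy=3.6,interpolation=2))
p,d=vision.grab_frame('top'); cv2.imwrite('pics/t5.png',cv2.resize(p[140:280,120:340],None,fx=3.6,fy=3.6,interpolation=2))
E
```

```text
clock: 10.08
eef_pos: [531.9, 108.3, 25.6]
tcp_rot: [-3.141, -0.0, 0.196]
contact_force: [-0.5, 5.0, 2.9]
opening: 0.998
clock: 10.92
eef_pos: [534.0, 98.7, 25.9]
tcp_rot: [-3.141, -0.001, 0.196]
contact_force: [-1.5, 7.2, 6.4]
opening: 1.001
clock: 11.75
eef_pos: [536.8, 83.8, 25.7]
tcp_rot: [-3.141, -0.0, 0.196]
contact_force: [-1.9, 5.2, 2.8]
opening: 1.004
clock: 12.58
eef_pos: [539.5, 68.9, 25.5]
tcp_rot: [-3.142, 0.0, 0.196]
contact_force: [-0.4, 4.4, 1.6]
opening: 0.998
```

View pics/s5.png

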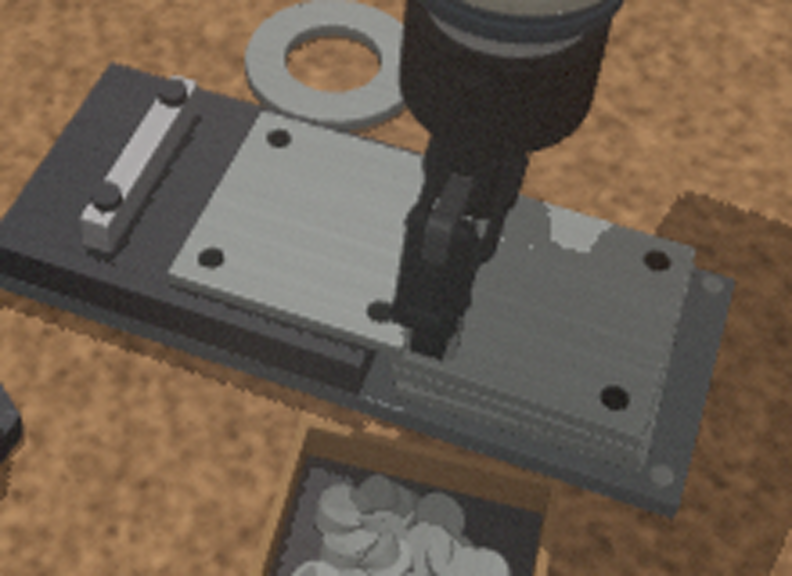

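View pics/t5.png

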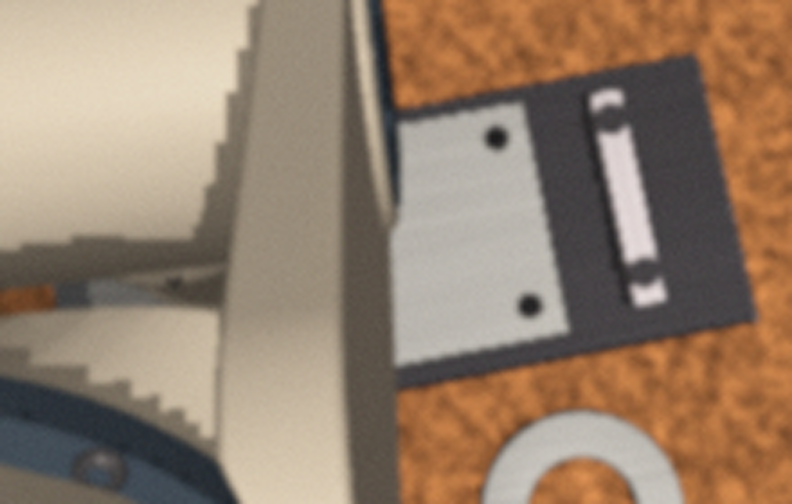

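```bash
python3 - <<'E'
from h import *
f=3.6;psi=.195;Y=np.array([-np.sin(psi),np.cos(psi)])
w=lambda q,z:ray('top',np.array(q)/f+[120,140],z)[:2]
d=[w(q,43) for q in((497,137),(530,306))]; b=[w(q,54.5) for q in((588,95),(634,306))]; b2=[w(q,34.5) for q in((606,180),)]
print(d,b,[np.arctan2((e[0]-e[1])[1],(e[0]-e[1])[0]) for e in(d,b)])
print('front edge Y',[x@Y-15 for x in d],'bar',[x@Y for x in b])
E
```

```text
[array([598.94829155, -28.9617044 ]), array([519.9429371 , -44.23219025])] [array([616.55027441, -70.84406715]), array([519.09353437, -90.6525856 ])] [np.float64(0.19092978855868617), np.float64(0.20052289441025717)]
front edge Y [np.float64(-159.46894768059227), np.float64(-159.14142846100873)] bar [np.float64(-188.96821728370892), np.float64(-189.51746331621027)]
```

```bash
python3 -m inch '[{"dp":[0,1.5,0],"angular":[0,0,0],"fingers":0},{"dp":[0,3,0],"angular":[0,0,0],"fingers":0},{"dp":[0,4.5,0],"angular":[0,0,0],"fingers":0},{"dp":[0,6,0],"angular":[0,0,0],"fingers":0},{"dp":[0,7.5,0],"angular":[0,0,0],"fingers":0},{"dp":[0,9,0],"angular":[0,0,0],"fingers":0},{"dp":[0,10.5,0],"angular":[0,0,0],"fingers":0},{"dp":[0,12,0],"angular":[0,0,0],"fingers":0}]'
python3 -m inch '[{"dp":[0,1,0],"angular":[0,0,0],"fingers":0},{"dp":[0,2,0],"angular":[0,0,0],"fingers":0},{"dp":[0,3,0],"angular":[0,0,0],"fingers":0},{"dp":[0,4,0],"angular":[0,0,0],"fingers":0},{"dp":[0,5,0],"angular":[0,0,0],"fingers":0},{"dp":[0,6,0],"angular":[0,0,0],"fingers":0},{"dp":[0,7,0],"angular":[0,0,0],"fingers":0},{"dp":[0,8,0],"angular":[0,0,0],"fingers":0},{"dp":[0,9,0],"angular":[0,0,0],"fingers":0},{"dp":[0,10,0],"angular":[0,0,0],"fingers":0}]'
python3 - <<'E'
from h import *
p,d=vision.grab_frame('scene'); cv2.imwrite('pics/s6.png',cv2.resize(p[140:300,180:400],None,fx=3.6,fy=3.6,interpolation=2))
p,d=vision.grab_frame('top'); cv2.imwrite('pics/t6.png',cv2.resize(p[140:280,120:340],None,fx=3.6,fy=3.6,interpolation=2))
E
```

```text
clock: 13.35
eef_pos: [541.8, 57.0, 25.4]
tcp_rot: [-3.142, 0.0, 0.196]
contact_force: [-0.6, 4.8, 0.5]
opening: 0.999
clock: 14.18
eef_pos: [543.9, 47.2, 25.5]
tcp_rot: [-3.142, 0.0, 0.196]
contact_force: [-1.0, 4.8, -1.2]
opening: 1.001
```

View pics/s6.png

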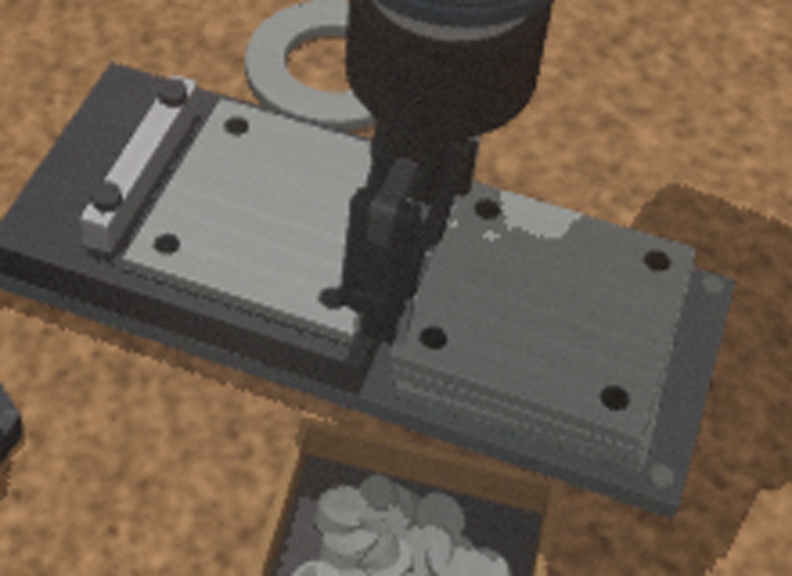

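View pics/t6.png

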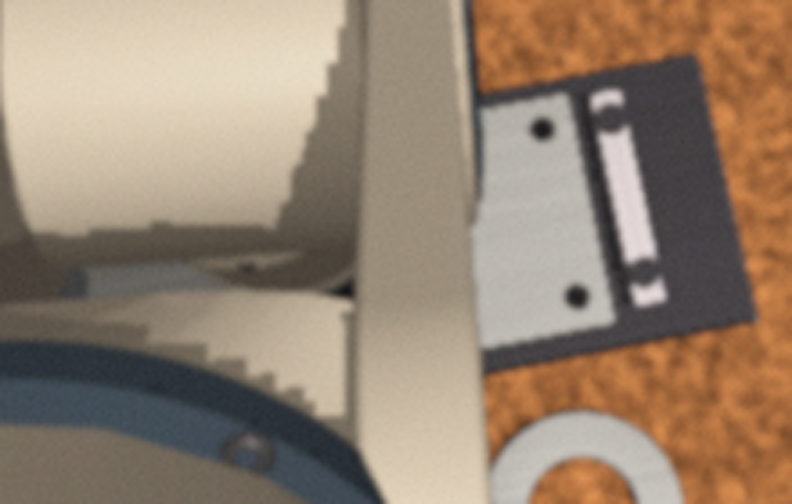

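About 8 mm remains, and the plate is wholly on the ledge. I'll back off, shut the fingers and push at the centre so the bar itself squares the plate.

```bash
python3 -m inch '[{"dp":[0,-2,0],"angular":[0,0,0],"fingers":0},{"dp":[0,-4,0],"angular":[0,0,0],"fingers":0},{"dp":[0,-6,-2],"angular":[0,0,0],"fingers":0},{"dp":[0,-6,-10],"angular":[0,0,0],"fingers":0},{"dp":[0,-6,-18],"angular":[0,0,0],"fingers":0},{"dp":[0,-6,-20],"angular":[0,0,0],"fingers":60},{"dp":[0,-6,-20],"angular":[0,0,0],"fingers":255},{"dp":[0,-6,-20],"angular":[0,0,0],"fingers":255},{"dp":[0,-6,-20],"angular":[0,0,0],"fingers":255},{"dp":[0,-6,-20],"angular":[0,0,0],"fingers":255},{"dp":[0,-6,-20],"angular":[0,0,0],"fingers":255},{"dp":[0,-6,-20],"angular":[0,0,0],"fingers":255}]' 20
python3 -m inch '[{"dp":[0,0,0],"angular":[0,0,0],"fingers":255},{"dp":[0,0,0],"angular":[0,0,0],"fingers":255},{"dp":[0,0,0],"angular":[0,0,0],"fingers":255},{"dp":[0,0,0],"angular":[0,0,0],"fingers":255}]'
python3 -m inch '[{"dp":[0,0,2],"angular":[0,0,0],"fingers":255},{"dp":[0,0,4],"angular":[0,0,0],"fingers":255},{"dp":[0,0,6],"angular":[0,0,0],"fingers":255},{"dp":[0,0,7],"angular":[0,0,0],"fingers":255},{"dp":[0,0,7],"angular":[0,0,0],"fingers":255},{"dp":[0,0,7],"angular":[0,0,0],"fingers":255}]'
```

```text
clock: 15.28
eef_pos: [542.5, 53.2, 45.2]
tcp_rot: [-3.142, 0.0, 0.196]
contact_force: [0.5, -0.1, -0.0]
opening: 0.008
clock: 15.62
eef_pos: [542.6, 53.2, 45.4]
tcp_rot: [-3.142, 0.0, 0.196]
contact_force: [0.1, 0.5, -0.2]
opening: -0.003
clock: 16.12
eef_pos: [542.6, 53.2, 38.3]
tcp_rot: [-3.142, 0.0, 0.196]
contact_force: [-0.8, 0.5, 0.1]
opening: -0.0
```

```bash
python3 -m inch '[{"dp":[0,1,0],"angular":[0,0,0],"fingers":255},{"dp":[0,2,0],"angular":[0,0,0],"fingers":255},{"dp":[0,3,0],"angular":[0,0,0],"fingers":255},{"dp":[0,4,0],"angular":[0,0,0],"fingers":255},{"dp":[0,5,0],"angular":[0,0,0],"fingers":255},{"dp":[0,6,0],"angular":[0,0,0],"fingers":255},{"dp":[0,6.5,0],"angular":[0,0,0],"fingers":255},{"dp":[0,7,0],"angular":[0,0,0],"fingers":255}]'
python3 -m inch '[{"dp":[0,0.5,0],"angular":[0,0,0],"fingers":255},{"dp":[0,1,0],"angular":[0,0,0],"fingers":255},{"dp":[0,1.5,0],"angular":[0,0,0],"fingers":255},{"dp":[0,2,0],"angular":[0,0,0],"fingers":255}]'
python3 -m inch '[{"dp":[0,0.3,0],"angular":[0,0,0],"fingers":255},{"dp":[0,0.6,0],"angular":[0,0,0],"fingers":255},{"dp":[0,1,0],"angular":[0,0,0],"fingers":255}]'
python3 - <<'E'
from h import *
print(monitor.sense()['wrist_torque'])
p,d=vision.grab_frame('top'); cv2.imwrite('pics/t7.png',cv2.resize(p[140:250,240:340],None,fx=5,fy=5,interpolation=2))
E
```

```text
clock: 16.78
eef_pos: [544.0, 46.7, 38.5]
tcp_rot: [-3.141, -0.0, 0.196]
contact_force: [-1.1, 5.5, -0.2]
opening: -0.002
clock: 17.12
eef_pos: [544.4, 44.5, 38.5]
tcp_rot: [-3.141, 0.0, 0.196]
contact_force: [-0.9, 5.1, 0.8]
opening: -0.002
clock: 17.37
eef_pos: [544.6, 43.4, 38.5]
tcp_rot: [-3.142, 0.0, 0.196]
contact_force: [-0.6, 5.1, 0.8]
opening: -0.0
[0.84473977 0.12244159 0.02012842]
```

View pics/t7.png

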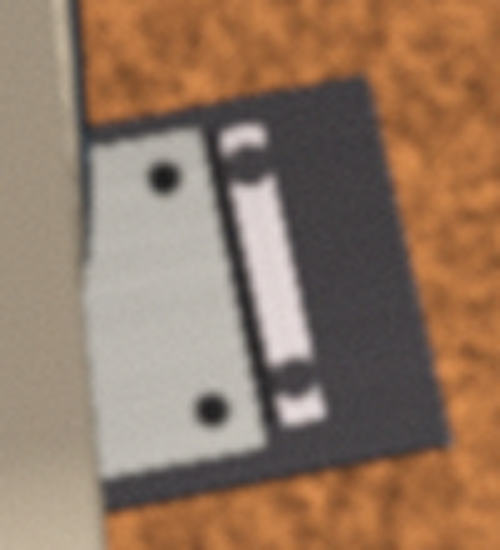

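The slide force is steady at about 5 N and a few mm remain. I'll take small steps, each guarded by a force check.

```bash
cat > ok.py <<'E'
import sys
from h import *
s=monitor.sense(); f=s['contact_force']; F=-f[0]*np.sin(.195)+f[1]*np.cos(.195)
print('push',F.round(2)); sys.exit(0 if F<8 else 1)
E
python3 -m inch '[{"dp":[0,0.25,0],"angular":[0,0,0],"fingers":255},{"dp":[0,0.5,0],"angular":[0,0,0],"fingers":255},{"dp":[0,0.5,0],"angular":[0,0,0],"fingers":255}]' && python3 ok.py && python3 -m inch '[{"dp":[0,0.25,0],"angular":[0,0,0],"fingers":255},{"dp":[0,0.5,0],"angular":[0,0,0],"fingers":255},{"dp":[0,0.5,0],"angular":[0,0,0],"fingers":255}]' && python3 ok.py && python3 -m inch '[{"dp":[0,0.25,0],"angular":[0,0,0],"fingers":255},{"dp":[0,0.5,0],"angular":[0,0,0],"fingers":255},{"dp":[0,0.5,0],"angular":[0,0,0],"fingers":255}]' && python3 ok.py && python3 -m inch '[{"dp":[0,0.25,0],"angular":[0,0,0],"fingers":255},{"dp":[0,0.5,0],"angular":[0,0,0],"fingers":255},{"dp":[0,0.5,0],"angular":[0,0,0],"fingers":255}]' && python3 ok.py && python3 -m inch '[{"dp":[0,0.25,0],"angular":[0,0,0],"fingers":255},{"dp":[0,0.5,0],"angular":[0,0,0],"fingers":255},{"dp":[0,0.5,0],"angular":[0,0,0],"fingers":255}]' && python3 ok.py && python3 -m inch '[{"dp":[0,0.25,0],"angular":[0,0,0],"fingers":255},{"dp":[0,0.5,0],"angular":[0,0,0],"fingers":255},{"dp":[0,0.5,0],"angular":[0,0,0],"fingers":255}]' && python3 ok.py
```

```text
clock: 17.67
eef_pos: [544.7, 42.9, 38.5]
tcp_rot: [-3.142, -0.0, 0.196]
contact_force: [-1.8, 4.7, 1.2]
opening: -0.003
push 4.99
clock: 17.92
eef_pos: [544.8, 42.4, 38.5]
tcp_rot: [-3.142, 0.0, 0.196]
contact_force: [-1.1, 4.6, 0.7]
opening: -0.002
push 4.72
clock: 18.17
eef_pos: [544.9, 41.9, 38.5]
tcp_rot: [-3.142, 0.0, 0.196]
contact_force: [-1.7, 4.3, 1.5]
opening: -0.0
push 4.5
clock: 18.42
eef_pos: [545.0, 41.5, 38.5]
tcp_rot: [-3.142, 0.0, 0.196]
contact_force: [-1.0, 4.5, 0.3]
opening: -0.001
push 4.59
clock: 18.67
eef_pos: [545.1, 41.0, 38.5]
tcp_rot: [-3.142, -0.0, 0.196]
contact_force: [-0.9, 4.0, 1.3]
opening: -0.001
push 4.14
clock: 18.92
eef_pos: [545.2, 40.5, 38.5]
tcp_rot: [-3.142, -0.0, 0.196]
contact_force: [-0.6, 5.5, 0.5]
opening: 0.003
push 5.54
```

```bash
python3 -m inch '[{"dp":[0,0.2,0],"angular":[0,0,0],"fingers":255},{"dp":[0,0.4,0],"angular":[0,0,0],"fingers":255},{"dp":[0,0.4,0],"angular":[0,0,0],"fingers":255}]' && python3 ok.py && python3 -m inch '[{"dp":[0,0.2,0],"angular":[0,0,0],"fingers":255},{"dp":[0,0.4,0],"angular":[0,0,0],"fingers":255},{"dp":[0,0.4,0],"angular":[0,0,0],"fingers":255}]' && python3 ok.py && python3 -m inch '[{"dp":[0,0.2,0],"angular":[0,0,0],"fingers":255},{"dp":[0,0.4,0],"angular":[0,0,0],"fingers":255},{"dp":[0,0.4,0],"angular":[0,0,0],"fingers":255}]' && python3 ok.py && python3 -m inch '[{"dp":[0,0.2,0],"angular":[0,0,0],"fingers":255},{"dp":[0,0.4,0],"angular":[0,0,0],"fingers":255},{"dp":[0,0.4,0],"angular":[0,0,0],"fingers":255}]' && python3 ok.py && python3 -m inch '[{"dp":[0,0.2,0],"angular":[0,0,0],"fingers":255},{"dp":[0,0.4,0],"angular":[0,0,0],"fingers":255},{"dp":[0,0.4,0],"angular":[0,0,0],"fingers":255}]' && python3 ok.py && python3 -m inch '[{"dp":[0,0.2,0],"angular":[0,0,0],"fingers":255},{"dp":[0,0.4,0],"angular":[0,0,0],"fingers":255},{"dp":[0,0.4,0],"angular":[0,0,0],"fingers":255}]' && python3 ok.py
```

```text
clock: 19.17
eef_pos: [545.3, 40.1, 38.5]
tcp_rot: [-3.142, 0.0, 0.196]
contact_force: [-1.5, 4.6, 1.0]
opening: -0.001
push 4.8
clock: 19.42
eef_pos: [545.4, 39.7, 38.5]
tcp_rot: [-3.142, -0.0, 0.196]
contact_force: [-0.9, 5.1, 0.4]
opening: 0.0
push 5.22
clock: 19.67
eef_pos: [545.4, 39.3, 38.5]
tcp_rot: [-3.142, 0.0, 0.196]
contact_force: [-1.0, 4.1, 1.1]
opening: 0.002
push 4.24
clock: 19.92
eef_pos: [545.5, 38.9, 38.5]
tcp_rot: [-3.142, -0.0, 0.196]
contact_force: [-0.7, 4.3, 1.7]
opening: 0.001
push 4.3
clock: 20.17
eef_pos: [545.6, 38.5, 38.5]
tcp_rot: [3.142, -0.0, 0.196]
contact_force: [-1.3, 5.2, 0.9]
opening: -0.001
push 5.31
clock: 20.42
eef_pos: [545.6, 38.3, 38.5]
tcp_rot: [-3.141, 0.0, 0.196]
contact_force: [-1.1, 5.8, 1.4]
opening: -0.0
push 5.87
```

```bash
python3 -m inch '[{"dp":[0,0.15,0],"angular":[0,0,0],"fingers":255},{"dp":[0,0.3,0],"angular":[0,0,0],"fingers":255},{"dp":[0,0.3,0],"angular":[0,0,0],"fingers":255}]' && python3 ok.py && python3 -m inch '[{"dp":[0,0.15,0],"angular":[0,0,0],"fingers":255},{"dp":[0,0.3,0],"angular":[0,0,0],"fingers":255},{"dp":[0,0.3,0],"angular":[0,0,0],"fingers":255}]' && python3 ok.py && python3 -m inch '[{"dp":[0,0.15,0],"angular":[0,0,0],"fingers":255},{"dp":[0,0.3,0],"angular":[0,0,0],"fingers":255},{"dp":[0,0.3,0],"angular":[0,0,0],"fingers":255}]' && python3 ok.py && python3 -m inch '[{"dp":[0,0.15,0],"angular":[0,0,0],"fingers":255},{"dp":[0,0.3,0],"angular":[0,0,0],"fingers":255},{"dp":[0,0.3,0],"angular":[0,0,0],"fingers":255}]' && python3 ok.py
```

```text
clock: 20.67
eef_pos: [545.6, 38.2, 38.5]
tcp_rot: [-3.141, 0.0, 0.196]
contact_force: [-1.2, 8.0, 1.3]
opening: -0.001
push 8.04
```

The plate has met the bar: the tool has stalled and the force is rising. I'll build up to about 15 N total, which is 5 N friction plus 10 N on the bar.

```bash
python3 -m inch '[{"dp":[0,0.15,0],"angular":[0,0,0],"fingers":255},{"dp":[0,0.3,0],"angular":[0,0,0],"fingers":255},{"dp":[0,0.3,0],"angular":[0,0,0],"fingers":255}]' ; python3 ok.py
```

```text
clock: 20.92
eef_pos: [545.6, 38.1, 38.5]
tcp_rot: [-3.141, 0.0, 0.196]
contact_force: [-1.7, 9.6, 1.9]
opening: 0.001
push 9.72
```

```bash
python3 -m inch '[{"dp":[0,0.15,0],"angular":[0,0,0],"fingers":255},{"dp":[0,0.3,0],"angular":[0,0,0],"fingers":255},{"dp":[0,0.3,0],"angular":[0,0,0],"fingers":255}]' ; python3 ok.py; python3 -c "
from h import *
print(monitor.sense()['wrist_torque'])"
```

```text
clock: 21.17
eef_pos: [545.6, 38.1, 38.5]
tcp_rot: [-3.14, 0.0, 0.195]
contact_force: [-1.9, 11.1, 2.4]
opening: 0.004
push 11.26
[ 1.72863395  0.31404766 -0.01215611]
```

```bash
python3 -m inch '[{"dp":[0,0.2,0],"angular":[0,0,0],"fingers":255},{"dp":[0,0.4,0],"angular":[0,0,0],"fingers":255},{"dp":[0,0.4,0],"angular":[0,0,0],"fingers":255}]' ; python3 ok.py; python3 -m inch '[{"dp":[0,0.15,0],"angular":[0,0,0],"fingers":255},{"dp":[0,0.3,0],"angular":[0,0,0],"fingers":255},{"dp":[0,0.3,0],"angular":[0,0,0],"fingers":255}]' ; python3 ok.py
python3 - <<'E'
from h import *
p,d=vision.grab_frame('top'); cv2.imwrite('pics/t8.png',cv2.resize(p[140:250,240:340],None,fx=5,fy=5,interpolation=2))
p,d=vision.grab_frame('scene'); cv2.imwrite('pics/s8.png',cv2.resize(p[140:300,180:400],None,fx=3.6,fy=3.6,interpolation=2))
E
```

```text
clock: 21.42
eef_pos: [545.5, 37.9, 38.5]
tcp_rot: [-3.14, 0.001, 0.195]
contact_force: [-2.3, 12.5, 2.1]
opening: 0.003
push 12.69
clock: 21.67
eef_pos: [545.4, 37.8, 38.5]
tcp_rot: [-3.14, 0.001, 0.195]
contact_force: [-3.4, 14.4, 1.9]
opening: 0.003
push 14.74
```

View pics/t8.png

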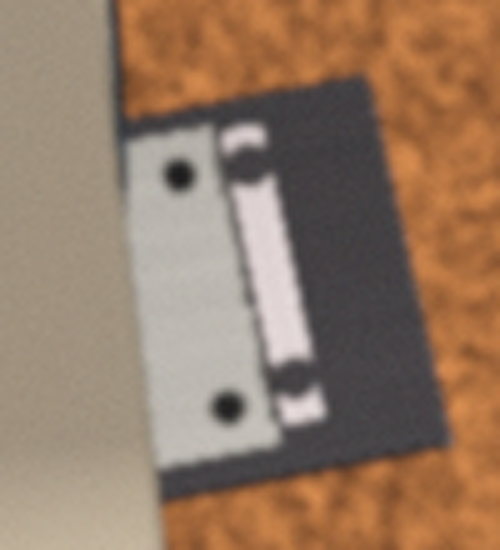

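View pics/s8.png

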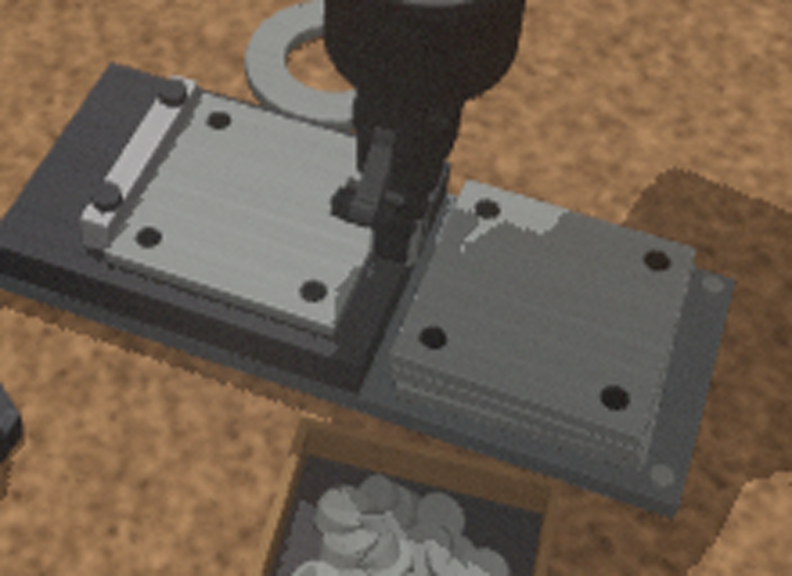

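The plate touches the bar along its whole face. In the top crop the plate's front edge, (215,130)–(280,435), runs along the bar's. I'll hold briefly, then measure yaw.

```bash
python3 -m inch '[{"dp":[0,0.1,0],"angular":[0,0,0],"fingers":255},{"dp":[0,0.1,0],"angular":[0,0,0],"fingers":255},{"dp":[0,0.1,0],"angular":[0,0,0],"fingers":255},{"dp":[0,0.1,0],"angular":[0,0,0],"fingers":255},{"dp":[0,0.1,0],"angular":[0,0,0],"fingers":255},{"dp":[0,0.1,0],"angular":[0,0,0],"fingers":255}]' ; python3 ok.py
python3 -m inch '[{"dp":[0,-0.5,0],"angular":[0,0,0],"fingers":255},{"dp":[0,-1.5,0],"angular":[0,0,0],"fingers":255},{"dp":[0,-3,0],"angular":[0,0,0],"fingers":255},{"dp":[0,-5,0],"angular":[0,0,0],"fingers":255},{"dp":[0,-8,0],"angular":[0,0,0],"fingers":255},{"dp":[0,-11,0],"angular":[0,0,0],"fingers":255},{"dp":[0,-12,-5],"angular":[0,0,0],"fingers":255},{"dp":[0,-12,-25],"angular":[0,0,0],"fingers":255},{"dp":[0,-12,-55],"angular":[0,0,0],"fingers":255},{"dp":[0,-12,-90],"angular":[0,0,0],"fingers":255},{"dp":[0,-12,-125],"angular":[0,0,0],"fingers":255},{"dp":[0,-12,-150],"angular":[0,0,0],"fingers":255}]'
python3 -m inch '[{"dp":[0,-30,0],"angular":[0,0,0],"fingers":255},{"dp":[0,-65,0],"angular":[0,0,0],"fingers":255},{"dp":[0,-105,0],"angular":[0,0,0],"fingers":255},{"dp":[0,-145,0],"angular":[0,0,0],"fingers":255},{"dp":[0,-185,0],"angular":[0,0,0],"fingers":255},{"dp":[0,-220,0],"angular":[0,0,0],"fingers":255},{"dp":[0,-240,0],"angular":[0,0,0],"fingers":255},{"dp":[0,-240,0],"angular":[0,0,0],"fingers":255},{"dp":[0,-240,0],"angular":[0,0,0],"fingers":255}]'
python3 - <<'E'
from h import *
p,d=vision.grab_frame('top'); cv2.imwrite('pics/t9.png',p); cv2.imwrite('pics/t9c.png',cv2.resize(p[140:280,120:340],None,fx=3.6,fy=3.6,interpolation=2))
p,d=vision.grab_frame('scene'); cv2.imwrite('pics/s9.png',cv2.resize(p[130:290,160:400],None,fx=3.3,fy=3.3,interpolation=2))
E
```

```text
clock: 22.27
eef_pos: [545.4, 37.8, 38.5]
tcp_rot: [-3.14, 0.001, 0.195]
contact_force: [-2.8, 14.2, 2.9]
opening: -0.004
push 14.51
clock: 23.27
eef_pos: [544.4, 48.3, 191.9]
tcp_rot: [3.141, -0.003, 0.196]
contact_force: [0.6, -0.1, 0.5]
opening: 0.005
clock: 24.02
eef_pos: [496.5, 284.4, 188.7]
tcp_rot: [3.141, -0.0, 0.199]
contact_force: [0.9, 0.3, 0.2]
opening: -0.002
```

View pics/t9c.png

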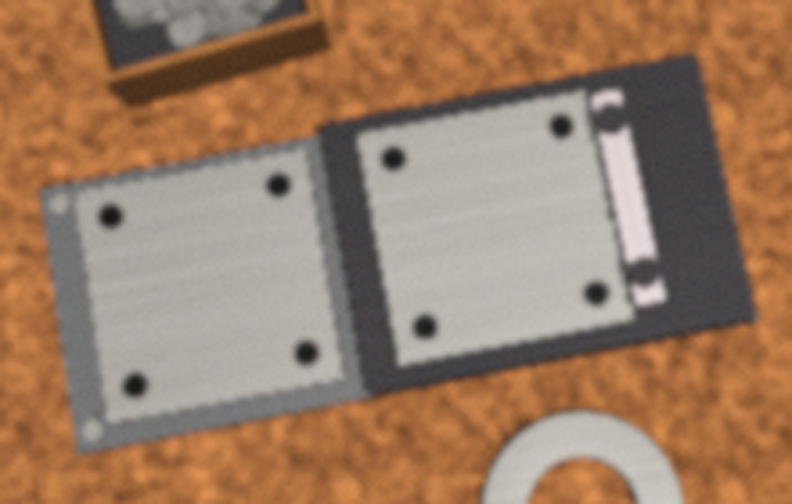

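View pics/s9.png

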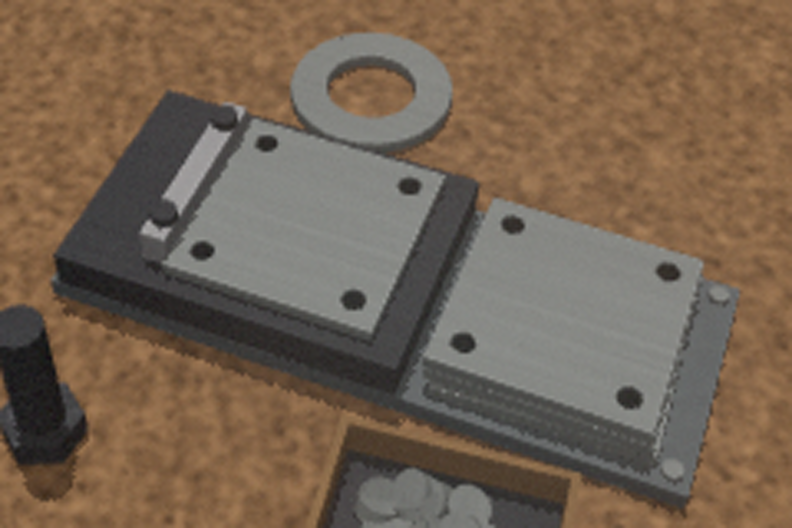

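```bash
python3 - <<'E'
from h import *
p=cv2.imread('pics/t9.png'); g=cv2.cvtColor(p,cv2.COLOR_BGR2GRAY).astype(float)
f=3.6; psi=.195; Y=np.array([-np.sin(psi),np.cos(psi)]);X=np.array([Y[1],-Y[0]])
def dot(q):
    u=np.array(q)/f+[120,140]; x,y=np.round(u-.5).astype(int); w=np.clip(150-g[y-4:y+5,x-4:x+5],0,None); yy,xx=np.mgrid[y-4:y+5,x-4:x+5]
    return np.array([(w*xx).sum()/w.sum(),(w*yy).sum()/w.sum()])
for name,qs,z in (('plate4',[(392,158),(561,126),(424,327),(596,293)],42.5),('plate3',[(110,216),(278,184),(134,385),(306,352)],36)):
    D=[ray('top',dot(q),z)[:2] for q in qs]
    print(name,np.mean(D,axis=0),'yaw',[round(np.arctan2((a-b)[1],(a-b)[0]),4) for a,b in((D[0],D[2]),(D[1],D[3]))],[round(np.arctan2(-(a-b)[0],(a-b)[1]),4) for a,b in((D[0],D[1]),(D[2],D[3]))],'front',(np.mean(D,axis=0)@Y-55))
# ledge long & short edges, bar, subpixel line fit with image gradient along normal
def edge(a,b,z,n=25,pol=None):
    a=np.array(a)/f+[120,140]-.5;b=np.array(b)/f+[120,140]-.5; t=(b-a)/np.linalg.norm(b-a);nn=np.array([-t[1],t[0]]);P=[]
    s=np.arange(-3,3.01,.1)
    for k in np.linspace(.08,.92,n):
        c=a+k*(b-a); q=(c+s[:,None]*nn).astype(np.float32)
        v=cv2.remap(g.astype(np.float32),q[:,0].reshape(1,-1),q[:,1].reshape(1,-1),cv2.INTER_LINEAR)[0]
        gr=np.abs(np.gradient(cv2.GaussianBlur(v.reshape(1,-1),(0,0),3)[0])); w=gr**2; P.append(ray('top',c+nn*(w*s).sum()/w.sum(),z)[:2])
    P=np.array(P,dtype=np.float32); vx,vy,x,y=cv2.fitLine(P,cv2.DIST_HUBER,0,.01,.01).ravel(); return np.round(np.arctan(vy/vx),4), P.mean(0)@Y
print('ledge far short edge',edge((697,57),(755,318),34.5)); 
print('bar back edge',edge((624,100),(664,292),54.5)); print('plate rear edge',edge((358,137),(398,366),42.5))
print('long edges +pi/2',edge((320,128),(697,57),34.5),edge((368,395),(755,318),34.5))
E
```

```text
plate4 [558.01076525 -26.83439455] yaw [np.float64(0.1979), np.float64(0.1971)] [np.float64(0.1994), np.float64(0.1991)] front -189.44963269448587
plate3 [530.77655795 106.15355994] yaw [np.float64(0.1904), np.float64(0.1916)] [np.float64(0.1921), np.float64(0.1927)] front -53.705031877918714
ledge far short edge (np.float32(0.2022), np.float64(-245.94610441438553))
bar back edge (np.float32(0.1978), np.float64(-203.74618205637648))
plate rear edge (np.float32(0.1986), np.float64(-79.41901033907709))
long edges +pi/2 (np.float32(-1.3547), np.float64(-153.8483569336655)) (np.float32(-1.3742), np.float64(-153.68560896792104))
```

```bash
python3 -c "
from rig import monitor, sign_off
s=monitor.sense();print(s['clock'],s['contact_force'],s['opening']); print(sign_off())"
```

```text
24.1167 [-0.04450752 -0.08052871 -0.58861313] -0.002497937194852717
the job is handed in; nothing more can be done
None
```

The top plate now lies on the ledge against the stop bar, and the job is handed in at 24 s.

**What I did:** I pushed the plate by its rear edge with the open fingers until it was about 8 mm short of the bar. I then shut the fingers and pushed at the middle in small steps until it met the bar. I held there at about 14.5 N in all; less the 4 to 5 N it took to slide, that puts roughly 10 N on the bar. No reading went above about 15 N. Afterwards I backed off, and the arm is clear and touching nothing.

**Last checks:**
- **Flush:** the plate's angle is 0.197–0.199 rad by its dots, against 0.198 rad for the bar. Front edge and bar face agree to 0.5 mm, though the camera calibration is only good to about 2 mm.
- **Travel:** about 138 mm, inside the 123 to 157 mm range.
- **Plates below and bystanders:** plate 3 looks unmoved from when it came into view. The washer, nut box and bolt look unchanged, by eye only.
- **Doubtful points:** while the plate rocked over the gap, the upward force on the fingers rose to about 6 N, then settled. I judged that it lies flat from the pictures and did not measure it. The ledge's outer edges gave angles from 0.197 to 0.216 rad, so I relied on the bar's own edge for the flush check.

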